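# Slide a weld-test coupon under the fixture's spring clip

## Task

Load the weld-test coupon into its fixture: with one fingertip hold the clip's long thumb pad down so that its jaw stays up, and meanwhile with the other fingertip push the coupon along its track, by its upturned end, beneath the jaw and fully home against the end stop. Then let the pad up, so that the jaw clamps the coupon, and move clear. Never lift the coupon out of its track, and leave the tube, the bent bracket and the block alone.

Things in the scene. Friction and masses are not known exactly. Their poses are not given: they have to be found in the camera images.
- fixture: Fixture, fixed to the bench: base 200 (x) x 120 (y) mm. Origin on the bench top; x along the track to the end stop, y from the track to the thumb pad. Track: a deck 20 mm above the bench, x -105 to +95 mm, between copper rails 6 mm high (inner faces at y = -23.5, +23.5). Clip's hinge shaft, 10 mm thick: along x at y = 37, z = 32; dark hinge posts at x = -85 and +83, tops at z = 38 mm.
- stop (a point): Foot of the end stop's face, on the deck in the middle of the track (fixture x = 85, y = 0, 20 mm above the bench); axes as the fixture's. The stop bar rises 14 mm above the deck. The coupon is home when its front edge touches this face.
- coupon: Bare steel coupon, loose, about 270 g: flat plate 70 (x) x 44 x 10 mm, its rear end turned up into a tail 4 mm thick, 44 mm wide, top 31 mm above the underside. Origin at the centre of the plate's underside; front edge 35 mm ahead (+x), tail's rear face 35 mm behind. Starts on the deck between the rails, 40 to 75 mm short of the stop, not under the jaw. Home: origin at fixture x = 50 mm.
- clip (a joint): Sprung rocker clip, rad: 0 at rest (jaw 6 mm above the deck, so the coupon cannot pass), 0.37 fully down at its limit. Pushing the pad down turns it about the hinge shaft and raises the jaw. From about 0.2 the coupon passes; clamped on the coupon it reads about 0.13. At the pad's middle it takes about 3.5 N to start, 8 N fully down; it springs back when let go.
- thumb_pad (a point): Centre of the top of the thumb pad, a polished steel strip 105 mm long (fixture x -75 to +30 mm) and 30 mm wide, about 66 mm beside the track's middle. At rest it slopes up away from the track by 0.37 rad, this point 41 mm above the bench; fully down it is level, 30 mm above the bench: above the rails, level with the plate's top, 21 mm below the tail's top. A fingertip slides on it easily.
- jaw (a point): Middle of the underside of the clip's jaw foot: 24 mm long along the track (fixture x = 49.5 to 73.5 mm), 8 mm wide, 3 mm to the side of the track's middle. At rest 26 mm above the bench; about 11 mm higher with the pad fully down.
- tube: Bystander: stainless tube offcut standing upright, 60 mm outside diameter, 70 mm tall; origin at the centre of its underside.
- bracket: Bystander: bent steel bracket, base 70 x 40 mm, 3 mm sheet, upright leg 53 mm tall at its +x end; origin at the centre of its underside.
- block: Bystander: dark steel set-up block 50 x 35 x 25 mm; origin at the centre of its underside.
Not all that is in view belongs to the job. What is shaped like the coupon but brown, green or pink is not meant.

How it is judged:
By the outcome, as a careful person would: the job done as asked, in the order asked, and still so for the second after the job is handed in, with the robot touching nothing.
It also fails if it takes over 45 s, if anything falls off the work surface, if the arm or the gripper's body presses on something with over 40 N, if the wrist force passes 120 N, or if a joint passes its speed limit or range.

## Robot

A 6-joint arm with a two-finger parallel gripper is mounted at the origin on the work surface. World frame = base frame: x ahead of the robot, y to its left, z up, the work surface at z = 0. Lengths are in mm, angles in rad, forces in N, time in s.
With the tool pointing down it reaches from about 350 to 975 mm from the base axis. Payload 17.4 kg.
Tool frame: the origin (TCP) lies at the centre of the arm's flange, where the gripper is bolted on; the fingertips stand 173 mm ahead of it and the grasp point (between the pads) lies 155 mm ahead of it (grip_depth is the distance from the TCP to the grasp point, in mm); z points along the fingers, y is the line along which they close (so a half turn about z gives the same grasp; the last joint's range is limited). The gripper opens to 85 mm and grips with 20 to 120 N. Pads are 22 mm wide; open, the fingers measure 114 mm over their backs; the gripper's body (76 mm by 85 mm) begins 54 mm behind the grasp point. The pads swing forward as they close: fully open they stand 13 mm farther back than shut.
Start: joints at [-1.335, 0.116, 1.442, -0, 1.584, -0.038], TCP at [182.505, -649.866, 404.703] pointing down, gripper open.
Joint ranges: [-2.83, 2.83], [-0.83, 2.19], [0.07, 2.5], [-1.14, 4.28], [0.01, 3], [-2.97, 2.97]. Speed limits (rad/s): [1.89, 1.89, 2.22, 3.14, 3.14, 3.14].

## Interface

Orientations are given as a unit quaternion [w, x, y, z].
In Python, from plant import reach, line_to, goto_joints, gripper_to, wait, inverse_kinematics, sense, snapshot, Unreachable, close_job, grip_depth gives the robot as it stands. Calls block until the motion is done:
- reach(position, orientation): joint-space move of the TCP to a pose.
- line_to(position, rotation=None, speed=150, threshold=None): straight line of the TCP; rotation=None keeps the orientation; speed is the mean speed in mm/s. With threshold (N) it stops when the force on the tool has changed by that much, and returns True; else False.
- goto_joints(angles): joint-space move.
- gripper_to(opening, grasp_force=None): finger opening in mm; grasp_force is the grip in N (None keeps the last); returns when the fingers have stopped.
- wait(seconds).
- inverse_kinematics(position, orientation): joint angles nearest the present ones, or None.
- sense(): the state.
- snapshot(name): name is "side" or "top" or "wrist"; returns a dict with "color" (384x512x3 uint8, blue, green, red), "range_z" (384x512 float32, mm along the optical axis (not along the pixel's ray), 0 where there is no reading), "fx", "fy", "cx", "cy" (pixels), "world_to_cam" (4x4, takes a point from world to camera coordinates); the wrist camera has in their place "tool_from_camera" (4x4, takes a point from camera to tool coordinates, whose origin is the TCP and whose axes are the flange's). Camera axes: x right, y down, z forward; pixel columns grow to the right and rows downward; lengths in mm; the calibration is good to about 2 mm. A picture is of the moment at which its call begins: read the wrist's pose just before it.
A pose or a line that the arm cannot do raises Unreachable and nothing moves.
- close_job(): hands the job in; it is judged then, once.
The state is a dict: "clock": time; "joint_positions": joint angles; "joint_vel": joint speeds; "effort": joint torques, N m; "tcp_pos": TCP position; "ee_rot": TCP orientation; "wrist_force": force on the tool from outside, world axes, zero at the start; "wrist_torque": the same for the moment, N m; "opening": finger opening in mm; "gripper_force": force on a finger pad.
Only numpy, scipy, OpenCV 4.12 (cv2) and the standard library are available. Lean on these libraries where they do the work, as an engineer would, in place of code of your own. Each camera call takes 0.05 s, during which the arm holds its last target. There are 200 camera calls.

## Working session

There is one attempt and no reset: what is moved stays moved. The work goes in short steps, each a Python script; the robot and the scene stay as the last script left them, time stands still between calls to the robot, and variables do not carry over. Pictures are saved under pics/ and viewed, at most 10 in all, crops included, and the job is handed in when it is done.

```bash
ls; mkdir -p pics; python3 - <<'E'
from plant import *
import cv2,numpy as np,pickle
for n in("top","side"):
    s=snapshot(n); cv2.imwrite(f"pics/{n}0.png",s["color"]); pickle.dump(s,open(f"{n}0.pkl","wb"))
    print(n,s["fx"],s["fy"],s["cx"],s["cy"],np.round(s["world_to_cam"],3).tolist())
print(sense(),grip_depth)
E
```

```text
pics
top 493.19988923402724 493.19988923402724 257.6502123873638 195.52105048901333 [[-0.029, -1.0, -0.006, 33.055], [-0.974, 0.029, -0.226, 547.495], [0.226, -0.0, -0.974, 886.822], [0.0, 0.0, 0.0, 1.0]]
side 451.99630963801127 451.99630963801127 252.8058978781904 197.7671002178518 [[-0.876, -0.483, -0.016, 502.121], [-0.328, 0.62, -0.713, 206.562], [0.354, -0.619, -0.701, 714.788], [0.0, 0.0, 0.0, 1.0]]
{'clock': 0.1, 'joint_positions': array([-1.33478934e+00,  1.16454535e-01,  1.44216997e+00,  7.68745877e-07,
        1.58398556e+00, -3.77899613e-02]), 'joint_vel': array([-0.00235385, -0.00126453, -0.00186018, -0.0009392 ,  0.00031265,
       -0.00034541]), 'effort': array([ 1.18602784e-03, -7.33667707e+01, -6.33789825e+01,  3.84020359e-05,
        5.25360840e-03, -8.40332689e-06]), 'tcp_pos': array([ 182.51555861, -649.87857013,  404.04245894]), 'ee_rot': array([-5.06248168e-04,  9.90643900e-01,  1.36471257e-01, -4.99521911e-05]), 'wrist_force': array([-0.39062186,  0.37464171,  0.76469602]), 'wrist_torque': array([ 0.04180249, -0.03617935, -0.0198427 ]), 'gripper_force': 0.0, 'opening': 85.48576794591963} 154.70000000000002
```

View pics/top0.png

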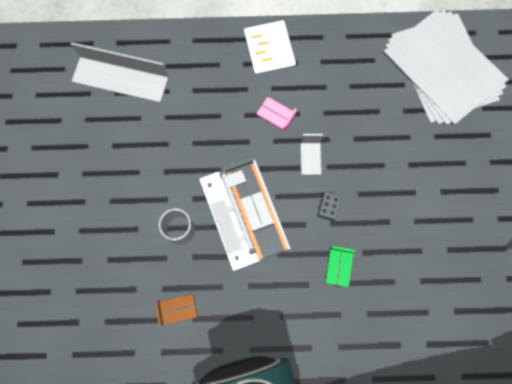

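View pics/side0.png

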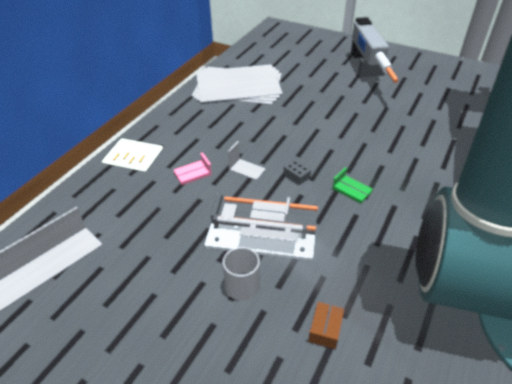

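Candidates for the coupon: bare steel plate in the fixture track at top (258,210), pink (277,112), green (340,266) and brown (177,309). The bracket is at (311,155) and the block at (329,206). I choose the steel one in the track and will check it in a close crop.

```bash
cat > h.py <<'E'
import numpy as np,cv2,pickle
def pts(s,T=None):
    z=s["range_z"].astype(float); v,u=np.indices(z.shape)
    P=np.stack([(u-s["cx"])/s["fx"]*z,(v-s["cy"])/s["fy"]*z,z,np.ones_like(z)],-1)
    M=np.linalg.inv(s["world_to_cam"]) if T is None else T
    W=(P@M.T)[...,:3]; W[z==0]=np.nan
    return W
E
python3 - <<'E'
from h import *
s=pickle.load(open("top0.pkl","rb"))
W=pts(s)
c=s["color"][150:280,190:300]
cv2.imwrite("pics/crop.png",cv2.resize(c,None,fx=4.6,fy=4.6,interpolation=cv2.INTER_CUBIC))
hsv=cv2.cvtColor(s["color"],cv2.COLOR_BGR2HSV)
m=np.zeros(W.shape[:2],bool); m[150:280,190:300]=1
# copper rails
r=m&(hsv[...,0]<20)&(hsv[...,1]>100)&(hsv[...,2]>90)
n,l,st,ce=cv2.connectedComponentsWithStats(r.astype(np.uint8))
for i in range(1,n):
    if st[i,4]>20:
        p=W[l==i]; p=p[~np.isnan(p[:,0])]; q=p[:,:2]-np.median(p[:,:2],0)
        d=np.linalg.svd(q-q.mean(0),full_matrices=0)[2][0]; d*=np.sign(d[0]); t=(p[:,:2]-p[:,:2].mean(0))@d
        print(st[i],ce[i],p.mean(0).round(1),np.median(p[:,2]),"yaw",np.arctan2(d[1],d[0]),"ext",t.min(),t.max())
for u,v in[(206,178),(232,262),(225,225),(240,178),(258,210),(256,195),(265,228),(262,240),(238,165),(175,225),(311,165),(329,206)]: print(u,v,W[v,u].round(1))
E
```

```text
[252 164  35  86 229] [269.10043668 207.86462882] [531.6  -4.9  25. ] 25.304984277240123 yaw 0.33643832515043526 ext -88.40555618421297 96.48300500350454
[232 186  31  74 274] [246.96350365 223.08029197] [502.2  39.9  24.8] 25.36279780895967 yaw 0.3419197718912629 ext -75.64576719748052 79.57277905773074
206 178 [600.4 121.9  10.9]
232 262 [427.5  71.5   8.7]
225 225 [496.5  82.2  40.3]
240 178 [590.7  51.1  38.6]
258 210 [526.4  17.1  29.9]
256 195 [557.3  20.3  28.7]
265 228 [492.    4.3  17.9]
262 240 [467.8  11.   20.5]
238 165 [618.9  54.7  35.2]
175 225 [506.9 186.9  -2.4]
311 165 [624.5 -96.    0.9]
329 206 [ 531.8 -124.9   22.6]
```

View pics/crop.png

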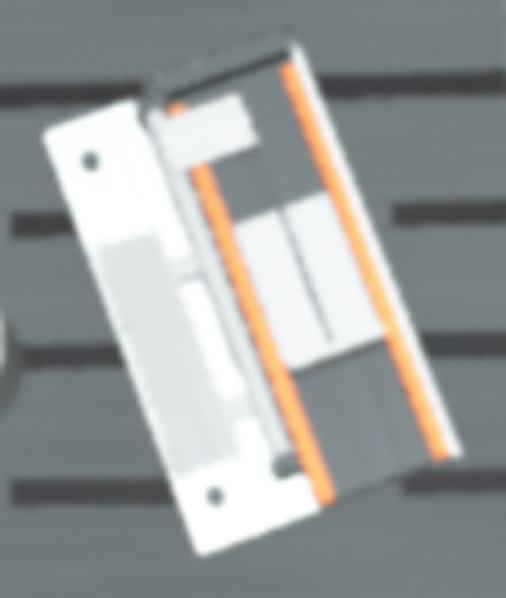

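The crop shows the bare steel coupon between the copper rails, tail at the lower end (crop ~(338,358), top pixel ~(263,228)). The jaw is at crop (210,130) and the pad at crop (165,350). Fixture yaw is about 0.34 rad. Moving above it for a wrist view.

```bash
cat >> h.py <<'E'
from scipy.spatial.transform import Rotation as R
def quat(yaw,flip=1):
    ey=flip*np.array([-np.sin(yaw),np.cos(yaw),0]); z=np.array([0,0,-1.]); x=np.cross(ey,z)
    q=R.from_matrix(np.stack([x,ey,z],1)).as_quat(); return [q[3],*q[:3]]
def toolT(st):
    q=st["ee_rot"]; M=np.eye(4); M[:3,:3]=R.from_quat([*q[1:],q[0]]).as_matrix(); M[:3,3]=st["tcp_pos"]; return M
E
python3 - <<'E'
from h import *; from plant import *
for f in(1,-1): print(f,inverse_kinematics([530,24,420],quat(.339,f)))
j=sense()["joint_positions"]
f=min((1,-1),key=lambda f:np.abs(np.array(inverse_kinematics([530,24,420],quat(.339,f)))[5]))
reach([500,24,420],quat(.339,f)); gripper_to(51.5); wait(.2)
st=sense(); s=snapshot("wrist"); pickle.dump((st,s),open("w1.pkl","wb")); cv2.imwrite("pics/w1.png",s["color"])
print(f,st["clock"],st["tcp_pos"],st["opening"],np.round(s["tool_from_camera"],2).tolist(),s["fx"])
E
```

```text
1 [-2.83037384e-03 -2.04989653e-01  1.72751657e+00 -4.44089210e-16
  1.61906573e+00 -1.91262670e+00]
-1 [-2.83037384e-03 -2.04989653e-01  1.72751657e+00 -4.44089210e-16
  1.61906573e+00  1.22896595e+00]
-1 3.3667 [499.99607495  24.00635245 419.98720118] 51.24557804186918 [[0.0, -0.96, -0.29, 72.7], [1.0, 0.0, -0.0, 0.87], [0.0, -0.29, 0.96, 31.5], [0.0, 0.0, 0.0, 1.0]] 268.3398938390708
```

View pics/w1.png

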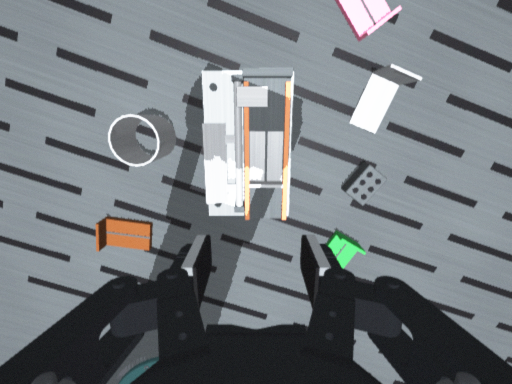

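The wrist view shows the fixture upright: stop bar at (268,72), jaw (252,96), coupon tail (268,184), rails ending at (247,219) and (285,219), pad (213,150), fingertips at ~(205,238) and (307,238). Now I'll measure with depth.

```bash
python3 - <<'E'
from h import *
st,s=pickle.load(open("w1.pkl","rb")); W=pts(s,toolT(st)@s["tool_from_camera"])
hsv=cv2.cvtColor(s["color"],cv2.COLOR_BGR2HSV)
m=np.zeros(W.shape[:2],bool); m[60:225,235:300]=1
r=m&(hsv[...,0]<20)&(hsv[...,1]>100)&(hsv[...,2]>90)&(W[...,2]>18)
n,l,_,_=cv2.connectedComponentsWithStats(r.astype(np.uint8))
P=[W[l==i] for i in range(1,n) if (l==i).sum()>60]
a=[]
for p in P:
    q=p[:,:2]-p[:,:2].mean(0); d=np.linalg.svd(q,full_matrices=0)[2][0]; d*=np.sign(d[0]); a.append(np.arctan2(d[1],d[0])); print(len(p),p.mean(0),a[-1])
y=np.mean(a); F=np.array([[np.cos(y),np.sin(y)],[-np.sin(y),np.cos(y)]])
for p in P: t=p[:,:2]@F.T; print("rail",t.min(0),t.max(0),np.median(t,0))
G=np.concatenate([W[...,:2]@F.T,W[...,2:]],-1)
np.set_printoptions(precision=1,suppress=True)
print("col 275 (track):"); 
for v in list(range(66,84))+list(range(176,194)): print(v,G[v,276])
print("pad row150"); print(G[150,198:250:2])
print("base ends col 224"); print(G[64:76,224],G[208:220,224])
E
```

```text
335 [565.54348964   3.77443019  25.11650798] 0.3392044028454038
264 [543.24215809  51.4749271   25.64285665] 0.3427926452918471
rail [ 483.75543998 -188.92415409] [ 585.17116928 -182.79677797] [ 534.35235691 -185.4873928 ]
rail [ 487.98484947 -135.84197172] [ 564.06739311 -130.23033862] [ 531.81248958 -133.05719966]
col 275 (track):
66 [ 616.6 -172.6   -1. ]
67 [ 615.5 -172.7   -1.5]
68 [ 608.9 -170.4   32.2]
69 [ 607.6 -170.3   33.3]
70 [ 606.4 -170.3   33.8]
71 [ 605.5 -170.4   32.7]
72 [ 604.4 -170.4   32.9]
73 [ 603.1 -170.4   33.7]
74 [ 602.  -170.4   34.1]
75 [ 601.1 -170.5   32.3]
76 [ 600.  -170.6   32. ]
77 [ 599.4 -170.9   27.8]
78 [ 599.3 -171.5   19.8]
79 [ 598.3 -171.5   18.9]
80 [ 597.1 -171.6   19. ]
81 [ 596.  -171.7   17.9]
82 [ 594.7 -171.6   19. ]
83 [ 593.4 -171.6   20.2]
176 [ 474.6 -173.4   28. ]
177 [ 473.7 -173.2   30.2]
178 [ 472.  -173.4   29.1]
179 [ 470.8 -173.3   30.1]
180 [ 469.1 -173.5   28.6]
181 [ 467.8 -173.4   29. ]
182 [ 468.  -172.9   35.9]
183 [ 467.9 -172.6   41.2]
184 [ 467.7 -172.2   46.1]
185 [ 467.3 -172.    49.5]
186 [ 466.2 -171.9   50.7]

[... 684 characters left out ...]
10.9 -122.6   36.1]
 [ 510.7 -125.1   34.5]
 [ 507.8 -126.4    9.2]
 [ 509.1 -129.7   20.5]
 [ 509.8 -132.7   26.6]
 [ 509.6 -135.3   24.9]]
base ends col 224
[[ 619.  -104.    -0.2]
 [ 618.  -103.9   -1.2]
 [ 616.7 -103.9   -0.5]
 [ 615.3 -104.     0.6]
 [ 614.3 -103.8   -0.6]
 [ 613.  -103.8   -0.3]
 [ 611.8 -103.8   -0.1]
 [ 609.1 -104.8    9.2]
 [ 608.1 -104.7    8.6]
 [ 606.7 -104.7    9.6]
 [ 605.5 -104.7    9.9]
 [ 604.4 -104.6    9. ]] [[421.8 -98.1   8.9]
 [420.5 -98.2   9.6]
 [419.1 -98.2  10. ]
 [417.1 -98.    9. ]
 [415.7 -98.    9.5]
 [413.4 -97.7   7.6]
 [412.7 -97.9  10. ]
 [410.7 -97.7   8.9]
 [405.3 -96.4  -1.2]
 [403.8 -96.4  -0.9]
 [402.3 -96.4  -0.5]
 [400.5 -96.3  -0.9]]
```

```bash
python3 - <<'E'
from h import *
st,s=pickle.load(open("w1.pkl","rb")); W=pts(s,np.array(s["tool_from_camera"]))
np.set_printoptions(precision=1,suppress=True)
m=(W[...,2]>60)&(W[...,2]<200)
for sg in(1,-1):
    p=W[m&(W[...,1]*sg>0)]; zt=np.nanpercentile(p[:,2],99.7); print(sg,"tip z",zt,p[:,2].max())
    for a,b in((-3,3),(-12,-3),(-22,-12)):
        q=p[(p[:,2]>zt+a)&(p[:,2]<zt+b)]
        if len(q): print(len(q),q.min(0),q.max(0))
E
```

```text
1 tip z 166.3517784495266 171.1164447933358
111 [-11.1  26.3 163.4] [ 11.1  38.1 169.3]
297 [-11.6  26.3 154.4] [ 11.8  40.4 163.3]
407 [-11.2  26.2 144.4] [ 11.6  40.3 154.3]
-1 tip z 166.39745050013317 171.33267902255787
107 [-10.6 -36.3 163.4] [ 11.1 -24.6 169.1]
299 [-11.  -38.8 154.4] [ 11.3 -24.6 163.4]
400 [-11.7 -38.7 144.4] [ 11.4 -24.6 154.4]
```

```bash
cat >> h.py <<'E'
Y=.341; O=np.array([514.7,-159.3]); TIP=168
Q=quat(Y,-1)
def P(x,y,ztip):
    a=O+[x,y]; c,s=np.cos(Y),np.sin(Y); return [c*a[0]-s*a[1],s*a[0]+c*a[1],ztip+TIP]
def fx(st):
    p=st["tcp_pos"]; c,s=np.cos(Y),np.sin(Y); return np.round([c*p[0]+s*p[1]-O[0],-s*p[0]+c*p[1]-O[1],p[2]-TIP],1)
def wf(st):
    f=st["wrist_force"]; c,s=np.cos(Y),np.sin(Y); return np.round([c*f[0]+s*f[1],-s*f[0]+c*f[1],f[2]],1)
E
python3 - <<'E'
from h import *; from plant import *
reach(P(-68,33,100),Q); line_to(P(-68,33,53),speed=80); wait(.3)
st=sense(); print(st["clock"],fx(st),wf(st))
print(line_to(P(-68,33,36),speed=15,threshold=2.5)); st=sense(); print(fx(st),wf(st))
hit=line_to(P(-68,33,28.5),speed=12,threshold=9); wait(.3); st=sense(); print(hit,fx(st),wf(st),st["clock"])
s=snapshot("wrist"); pickle.dump((st,s),open("w2.pkl","wb")); cv2.imwrite("pics/w2.png",s["color"])
s=snapshot("side"); cv2.imwrite("pics/s2.png",cv2.resize(s["color"][170:280,180:340],None,fx=4,fy=4))
E
```

```text
5.1333 [-67.9  33.   53.3] [-0.3 -0.1 -0.8]
True
[-68.   33.1  41.7] [1.6 0.  3.9]
True [-67.9  33.2  32. ] [-2.4  1.1  8.8] 7.0083
```

View pics/w2.png

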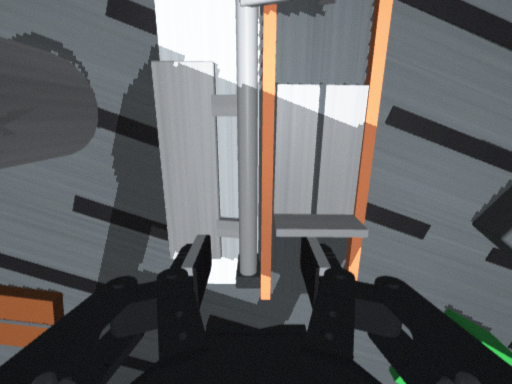

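View pics/s2.png

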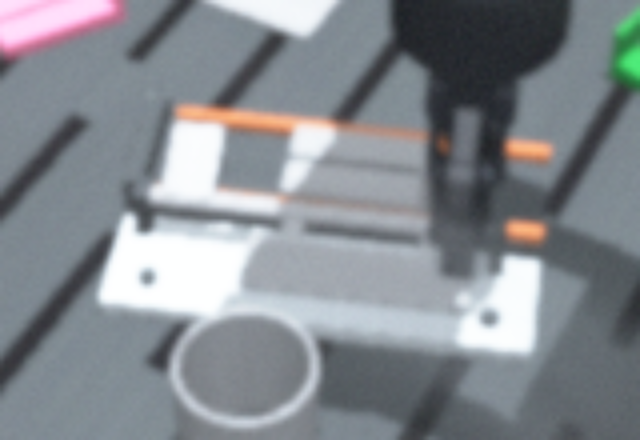

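The wrist view shows the left fingertip on the pad (~(190,262)) and the right one behind the tail (~(320,255), tail at (320,228)). The pad looks nearly level. I'll press slightly further to the limit, then push.

```bash
python3 - <<'E'
from h import *; from plant import *
z=fx(sense())[2]
print(line_to(P(-68,33,z-3),speed=8,threshold=5)); wait(.2); st=sense(); z=fx(st)[2]; print(fx(st),wf(st))
h=line_to(P(-30,33,z),speed=25); st=sense(); print(h,fx(st),wf(st))
h=line_to(P(-4,33,z),speed=25,threshold=12); st=sense(); print(h,fx(st),wf(st),st["clock"])
h=line_to(P(8,33,z),speed=12,threshold=8); wait(.2); st=sense(); print(h,fx(st),wf(st),st["clock"])
s=snapshot("wrist"); pickle.dump((st,s),open("w3.pkl","wb")); cv2.imwrite("pics/w3.png",s["color"])
E
```

```text
True
[-67.9  33.1  31.9] [-3.4  1.5 10.2]
False [-30.2  33.   32. ] [-5.8  0.2 10.7]
False [-4.1 33.  32.1] [-4.8 -0.1  8.5] 10.3833
True [ 4.2 32.9 32.3] [-3.9  0.1  9.3] 11.3
```

View pics/w3.png

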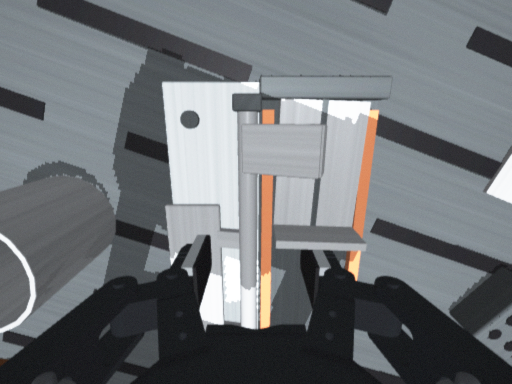

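The wrist view shows the plate under the jaw (280,150), its front edge at the stop bar (~(325,98)) and the tail at (320,238). I'll press once more to confirm it is home, then back off and release.

```bash
python3 - <<'E'
from h import *; from plant import *
z=fx(sense())[2]
h=line_to(P(9,33,z),speed=10,threshold=15); st=sense(); print(h,fx(st),wf(st)); 
line_to(P(0,33,z),speed=15); wait(.2); st=sense(); print(fx(st),wf(st))
line_to(P(-1,33,48),speed=15); st=sense(); print(fx(st),wf(st))
line_to(P(-1,33,110),speed=80); reach(P(-60,33,250),Q); wait(.3)
st=sense(); s=snapshot("wrist"); pickle.dump((st,s),open("w4.pkl","wb")); cv2.imwrite("pics/w4.png",s["color"])
print(st["clock"],wf(st))
W=pts(s,toolT(st)@s["tool_from_camera"]); c,sn=np.cos(Y),np.sin(Y)
G=W.copy(); G[...,0]=c*W[...,0]+sn*W[...,1]-O[0]; G[...,1]=-sn*W[...,0]+c*W[...,1]-O[1]
def sel(x0,x1,y0,y1,z0,z1):
    m=(G[...,0]>x0)&(G[...,0]<x1)&(G[...,1]>y0)&(G[...,1]<y1)&(G[...,2]>z0)&(G[...,2]<z1); return G[m]
t=sel(-60,40,-18,18,46,56); print("tail",t.min(0),t.max(0),len(t))
g=sel(76,84,-18,-8,15,40); print("front strip z",np.median(g[:,2]))
g=sel(52,70,0,6,20,60); print("jaw top z",np.median(g[:,2]))
g=sel(-60,20,63,69,20,60); print("pad mid z",np.median(g[:,2]))
E
```

```text
True [ 4.7 32.9 32.2] [-4.8 -1.2  9.7]
[ 0.3 32.9 32.9] [ 1.8 -0.4  8.6]
[-1.  33.  47.9] [ 0.  -0.  -0.5]
15.375 [-0.1  0.3  0.4]
tail [ 13.67881439 -17.00245731  48.2463546 ] [18.24151714 17.6051347  52.25627807] 107
front strip z 29.690167913276127
jaw top z 41.58788981031228
pad mid z 36.821087248080346
```

View pics/w4.png

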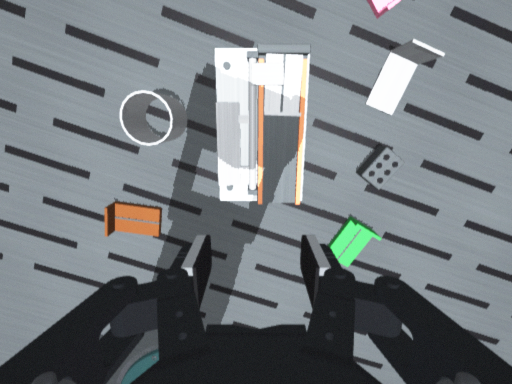

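The picture shows the coupon home at the stop bar (front at (285,52), tail at (283,112)), clamped by the jaw, with the bystanders where they were. The numbers agree: pad middle 37 mm high (about 0.13 rad), tail at x 14–18.

```bash
python3 -c "
from plant import *
print(close_job())"
```

```text
the job is handed in; nothing more can be done
None
```

The coupon is fully home against the end stop and clamped by the jaw, the arm is clear, and the job was handed in at about 15 s on the robot clock with the tube, bracket and block untouched.

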